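Reset the drag screw of the crank-driven parts sorter

TASK

The sorter's drum is running free because the lining of its drag shoe has worn. Slacken the wide lock ring on top of the machine right off its washer (never turn the screw against a tight ring), turn the screw head above it clockwise just until the screw bears lightly on the shoe, without forcing it, and then tighten the lock ring firmly again, but not brutally. Leave the loose parts lying around the sorter where they are.

Things in the scene. Friction and masses are not known exactly. Their poses are not given: they have to be found in the camera images.
- ring: Lock ring: steel, knurled, four spanner notches, 52 mm diameter, 12 mm high, the widest round part on top of the sorter. Origin on the vertical turning axis, half-way up the ring (about 168 mm above the table); z is the axis. Under it a thin washer and a 42 mm boss; the bridge's flat top is 27 mm below the ring's centre, so fingers may go down beside the ring to 18 mm below its centre.
- screw: Adjusting screw; origin at the centre of its fluted steel head, 36 mm diameter, 16 mm high, on the ring's axis, 31 mm above the ring's centre (about 200 mm above the table). The ring's top is 25 mm below the head's centre: keep fingertips at most 14 mm below that centre when gripping the head. A 24 mm thread shows between them. The head sinks 1.9 mm per rad turned clockwise.
- lock_ring (a joint): Angle of the lock ring, rad, positive counter-clockwise seen from above (slackening, right-hand thread, rises 1.9 mm per rad). Near 0 and tight at the start; breaking it loose takes 0.25 to 0.6 N m; free from about +0.4 rad on, running at 0.1 N m. Tightening torque rises to about 0.35 N m at 0 and 0.5 N m at -0.1 rad; firm means tightened with 0.35 to 0.7 N m. Stays where left. Range -1.5 to 3.
- adjuster (a joint): Angle of the screw, rad, positive clockwise seen from above (down). Near 0 at the start. Turn it only with the ring slack: against a tight ring the thread tears. It runs with 0.04 N m of friction until its foot meets the hidden shoe, somewhere from 0.6 to 2.3 rad, only to be felt; then torque rises by about 0.5 N m per rad. Bearing lightly: 0.08 to 0.18 N m in all; over 0.3 is forcing. Stays where left.
- drag_shoe: The guide of the drag shoe, under the bridge on the turning axis, above the drum, with the worn lining in it; hidden from above. Nothing to handle.
- tab_washer: Thin dark steel washer, 48 mm diameter, keyed to the boss so that it does not turn, between lock ring and boss. Nothing to handle.
- sorter: Cast iron crank-driven parts sorter, bolted down: bed 290 x 150 x 16 mm, two cheeks, drum with crank handle on its -y side, hopper on its +x side up to 138 mm high, chute on its -x side, bridge across the top (142 mm high). Origin on the table under the common turning axis of ring and screw.
- motor_housing: Bystander: dented aluminium motor housing, 52 mm diameter, 80 mm tall with its shaft, standing; origin at the centre of its foot.
- dial_knob: Bystander: brown bakelite dial knob, 42 mm diameter, 22 mm tall; origin at the centre of its underside.
- bumper: Bystander: red plastic bumper bar, 20 x 70 x 21 mm; origin at the centre of its underside.
- photocell: Bystander: grey glass photocell on a black base, 26 mm diameter, 22 mm tall; origin at the centre of its underside.

How it is judged:
By the outcome, as a careful person would: the job done as asked, in the order asked, and still so for the second after the job is handed in, with the robot touching nothing.
It also fails if it takes over 72 s, if anything falls off the work surface, if the arm or the gripper's body presses on something with over 40 N, if the wrist force passes 120 N, or if a joint passes its speed limit or range.

ROBOT

A 6-joint arm with a two-finger parallel gripper is mounted at the origin on the work surface. World frame = base frame: x ahead of the robot, y to its left, z up, the work surface at z = 0. Lengths are in m, angles in rad, forces in N, time in s.
With the tool pointing down it reaches from about 0.225 to 0.875 m from the base axis. Payload 3.4 kg.
Tool frame: the origin (TCP) lies midway between the tips of the shut fingers; the grasp point (between the pads) lies 19 mm behind it; z points along the fingers, y is the line along which they close (so a half turn about z gives the same grasp; the last joint's range is limited). The gripper opens to 85 mm and grips with 20 to 120 N. Pads are 22 mm wide; open, the fingers measure 114 mm over their backs; the gripper's body (76 mm by 85 mm) begins 54 mm behind the grasp point. The pads swing forward as they close: fully open they stand 13 mm farther back than shut.
Start: joints at [1.18, 0.276, 1.505, -0, 1.361, -0.121], TCP at [0.153, 0.554, 0.207] pointing down, gripper open.
Joint ranges: [-2.89, 2.89], [-0.75, 2.08], [0.22, 2.7], [-1.18, 4.32], [0.11, 2.71], [-2.7, 2.7]. Speed limits (rad/s): [2.57, 2.57, 3.14, 3.14, 3.14, 3.14].

INTERFACE

Orientations are given as a unit quaternion [w, x, y, z].
In Python, from workcell import env gives the robot as it stands.
- The arm moves only by the tool apply_moves, never from a script. Its argument "motion" is a list of rows, each a list of 5 numbers: the finger opening in mm, from 0 to 85.4, then the shift along the world's x, y, z in mm, then the turn about the world's z in degrees. A call has 1 to 8 rows; each row shifts and turns the commanded pose from where the row before left it; what a row does not reach is not made up. A row lasts 1/10 s, in which the tool goes at most 50 mm and 8.59 degrees, less where a joint would pass 70% of its speed; a pose out of reach is approached as far as the arm can. A call with a gripper value outside its range is refused whole. The fingers move at their own pace and stop on an object; "force" is the grip in N (left out, the last holds). Time passes only in rows, so rows that do not move let the fingers close. It gives the time, the measured TCP pose, the force and the opening at its end, in the units of the state.
- env.state(): the state, without advancing time (a new reading comes with each control period).
- env.capture(name): name is "side" or "top"; returns the picture (480x640x3 uint8, red, green, blue); there is no depth.
- env.camera_model(name): a dict with "fovy" (degrees; the focal length in pixels is half the picture's height over the tangent of half this angle, whatever the lens; pixels are square), "cx", "cy" (the principal point, pixels), "R" (3x3) and "t" (3): a world point X has camera coordinates R X + t. Camera axes: x right, y down, z forward; pixel columns grow to the right and rows downward; lengths in m; the calibration is good to about 2 mm. A picture is of the moment at which its call begins. camera_model takes no time and is no camera call.
- env.job_done(): hands the job in, once; it reports no verdict.
The state is a dict: "clock": time; "q": joint angles; "qd": joint speeds; "joint_torque": joint torques, N m; "tcp_pos": TCP position; "eef_rot": TCP orientation; "wrist_force": force on the tool from outside, world axes, zero at the start; "moment": the same for the moment, N m; "opening": finger opening in m.
Only numpy, scipy, OpenCV 4.12 (cv2) and the standard library are available. Lean on these libraries where they do the work, as an engineer would, in place of code of your own. Each camera call takes 0.05 s, during which the arm holds its last target. There are 200 camera calls.

## Working session

There is one attempt and no reset: what is moved stays moved. The work goes in short steps, Python scripts to look and compute and a tool call to move; the robot and the scene stay as the last step left them, time stands still between calls to the robot, and variables do not carry over. Pictures are saved under pics/ and viewed, on a budget of 10 in all, crops included, one or two more only if the job needs it, and the job is handed in when it is done.

Besides the shell and the picture viewer there is one more tool, called after "Request:" as a command line: name --pt "numbers of a row" for each row, then --argument value for the rest. apply_moves: Moves the arm, as the interface text tells. Its arguments: {"type":"object","properties":{"motion":{"type":"array"},"force":{"type":"number"}},"required":["motion"]}

```bash
ls; mkdir -p pics
python3 - <<'E'
from workcell import env
import cv2
for n in("top","side"):
    cv2.imwrite(f"pics/{n}0.png",env.capture(n)[:,:,::-1]); m=env.camera_model(n); print(n,m)
print(env.state())
E
```

```text
pics
top {'fovy': 55.95557151072465, 'cx': 315.40295950443493, 'cy': 237.05731947972396, 'R': array([[-1.09529721e-03, -9.99894296e-01,  1.44981881e-02],
       [-9.99017509e-01,  4.51782593e-04, -4.43149341e-02],
       [ 4.43036998e-02, -1.45324817e-02, -9.98912403e-01]]), 't': array([0.03648952, 0.5310418 , 0.78761645])}
side {'fovy': 53.084918346126024, 'cx': 320.6143768969373, 'cy': 236.3405053440541, 'R': array([[-0.99985198, -0.00109953,  0.01716987],
       [-0.01510105,  0.53429522, -0.84516305],
       [-0.0082445 , -0.84529723, -0.53423274]]), 't': array([0.52126079, 0.10942167, 0.8997693 ])}
{'clock': 0.1, 'q': array([ 1.18001752e+00,  2.76519093e-01,  1.50601057e+00,  2.88770330e-05,
        1.36067445e+00, -1.20970778e-01]), 'qd': array([-2.03604092e-03, -1.85167264e-03, -2.68030957e-03,  1.39355234e-03,
       -1.17838584e-03, -4.54129437e-05]), 'joint_torque': array([ 1.27618699e-03, -4.17701232e+01, -2.46404743e+01, -1.43198636e-04,
        5.87608825e-03,  1.29460381e-05]), 'tcp_pos': array([0.15304992, 0.55373618, 0.20613184]), 'eef_rot': array([-2.17581941e-04,  1.34498148e-01,  9.90913517e-01, -7.75921766e-04]), 'wrist_force': array([ 0.13619067, -0.21524655, -1.13107136]), 'moment': array([-0.03525152,  0.02144048,  0.00335207]), 'opening': 0.08591443300718095}
```

View pics/top0.png

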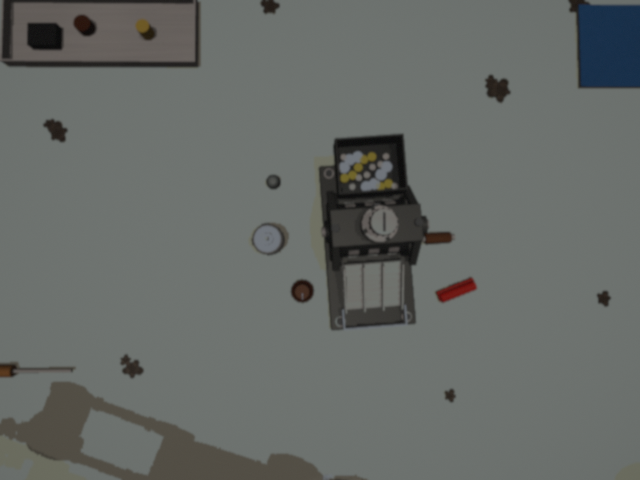

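View pics/side0.png

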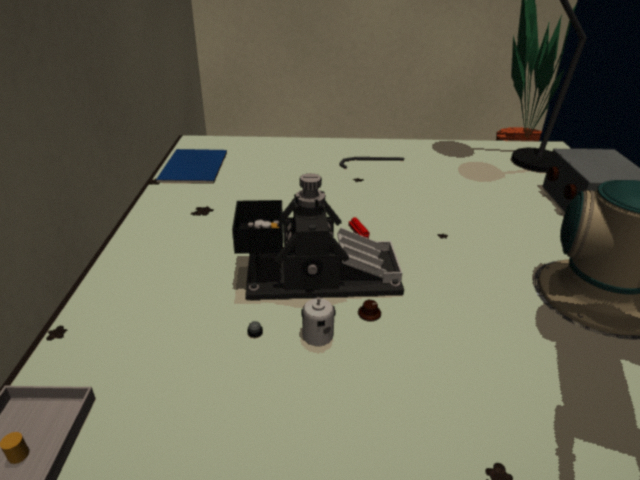

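Top view: screw head and ring at about (381,222), bridge running along y. Side view: head about (311,180), ring (311,198). Now for a finer measurement.

```bash
cat > h.py <<'E'
import numpy as np, cv2
from workcell import env
def cam(n):
    m=env.camera_model(n); return m, 240/np.tan(np.radians(m["fovy"])/2)
def ray(n,u,v):
    m,f=cam(n); R=np.array(m["R"]); return -R.T@m["t"], R.T@np.array([(u-m["cx"])/f,(v-m["cy"])/f,1])
def plane(n,u,v,z):
    o,d=ray(n,u,v); return o+d*(z-o[2])/d[2]
def proj(n,X):
    m,f=cam(n); c=np.array(m["R"])@X+m["t"]; return m["cx"]+f*c[0]/c[2], m["cy"]+f*c[1]/c[2]
E
python3 - <<'E'
from h import *
a=cv2.imread("pics/top0.png")[182:262,320:440]; b=cv2.imread("pics/side0.png")[160:240,251:371]
g=np.vstack([cv2.resize(np.clip(x*1.6,0,255).astype(np.uint8),(720,480),interpolation=cv2.INTER_CUBIC)[:300 if i else 480] for i,x in enumerate((a,b))])
cv2.imwrite("pics/z.png",cv2.resize(g,(553,600)))
for u,v in((381,222),(380,222)): print(plane("top",u,v,.208),plane("top",u,v,.174))
for u,v in((311,180),(311,198)):
    o,d=ray("side",u,v); print(o,d, plane("side",u,v,.2),plane("side",u,v,.168))
E
```

```text
[ 0.54248465 -0.04887507  0.208     ] [ 0.54512995 -0.05433116  0.174     ]
[ 0.54248461 -0.04753396  0.208     ] [ 0.5451299  -0.05291427  0.174     ]
[0.53025417 0.70268217 0.56421538] [ 0.0135335  -0.90792689 -0.43547218] [ 0.54157317 -0.05667964  0.2       ] [ 0.54256766 -0.12339724  0.168     ]
[0.53025417 0.70268217 0.56421538] [ 0.01296777 -0.88791056 -0.46713455] [0.54036488 0.01039623 0.2       ] [ 0.54125321 -0.05042809  0.168     ]
```

View pics/z.png

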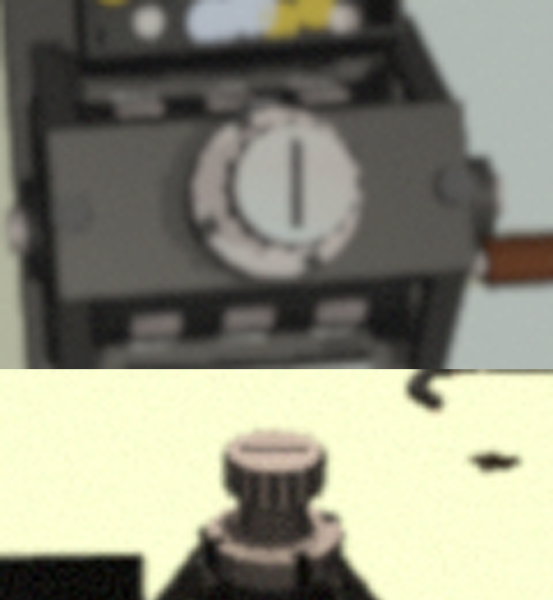

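Run:
```python
from h import *
print(plane("top",384.3,221.7,.208),plane("top",379.9,223,.174))
print(plane("side",310.5,178,.208),plane("side",310,196.2,.174))
# screw diameter by mask of bright disc in top
a=cv2.imread("pics/top0.png"); g=cv2.cvtColor(a,6)[195:250,350:415]
m=(g>cv2.threshold(g,0,255,cv2.THRESH_OTSU)[0]).astype(np.uint8)
for c in cv2.findContours(m,0,2)[0]:
    if len(c)>8: print(cv2.minEnclosingCircle(c),cv2.boundingRect(c))
```

```text
[ 0.54288729 -0.05330453  0.208     ] [ 0.54371281 -0.05276205  0.174     ]
[ 0.54232409 -0.04785108  0.208     ] [ 0.54295735 -0.045709    0.174     ]
((30.002832412719727, 28.222379684448242), 18.468236923217773) (12, 10, 37, 37)
```

Request:
apply_moves --pt "85 24 -38 15 0" --pt "85 26 -40 15 0" --pt "85 26 -40 10 0" --pt "85 26 -40 0 0" --pt "85 26 -40 0 0" --pt "85 26 -40 0 0" --pt "85 26 -40 0 0" --pt "85 26 -40 0 0" --force 60

```text
clock: 0.9
tcp_pos: [0.3597, 0.2344, 0.2468]
eef_rot: [0.0, 0.134, 0.991, 0.0]
wrist_force: [1.8, 1.4, 0.8]
opening: 0.0851
```

Request:
apply_moves --pt "85 26 -40 0 0" --pt "85 26 -40 0 0" --pt "85 26 -40 0 0" --pt "85 26 -40 0 0" --pt "85 26 -40 0 0" --pt "85 26 -40 0 0" --pt "85 20 -40 0 0" --pt "85 0 0 0 0"

```text
clock: 1.7
tcp_pos: [0.5377, -0.0489, 0.2457]
eef_rot: [0.0, 0.137, 0.991, -0.001]
wrist_force: [-1.0, -0.1, -0.1]
opening: 0.0845
```

Request:
apply_moves --pt "85 5 -3 -20 0" --pt "85 0 0 -20 0" --pt "85 0 0 -20 0" --pt "85 0 0 0 0" --pt "85 0 0 0 0"

```text
clock: 2.2
tcp_pos: [0.5399, -0.0462, 0.1869]
eef_rot: [-0.001, 0.134, 0.991, 0.0]
wrist_force: [-0.1, 0.7, 0.3]
opening: 0.0852
```

```bash
cat > s.py <<'E'
from workcell import env
import numpy as np
np.set_printoptions(precision=4,suppress=True)
s=env.state(); w,x,y,z=s["eef_rot"]
print(s["clock"],s["tcp_pos"],"yaw_y",np.degrees(2*np.arctan2(y,x))-90,"F",s["wrist_force"],"M",s["moment"],"op",s["opening"],"q6",s["q"][5],"tau6",s["joint_torque"][5])
E
python3 s.py
python3 - <<'E'
from h import *
a=env.capture("top")[182:262,320:440,::-1]; b=env.capture("side")[150:230,251:371,::-1]
g=np.vstack([cv2.resize(np.clip(x*1.6,0,255).astype(np.uint8),(720,480),interpolation=cv2.INTER_CUBIC)[:480] for i,x in enumerate((a,b))])
cv2.imwrite("pics/z1.png",cv2.resize(g,(450,600)))
E
```

```text
2.2 [ 0.5399 -0.0462  0.1869] yaw_y 74.56733980362029 F [-0.071   0.6561  0.3467] M [-0.0217  0.0132  0.0163] op 0.0851687740153376 q6 -1.5155084075750385 tau6 0.0019501226779539138
```

View pics/z1.png

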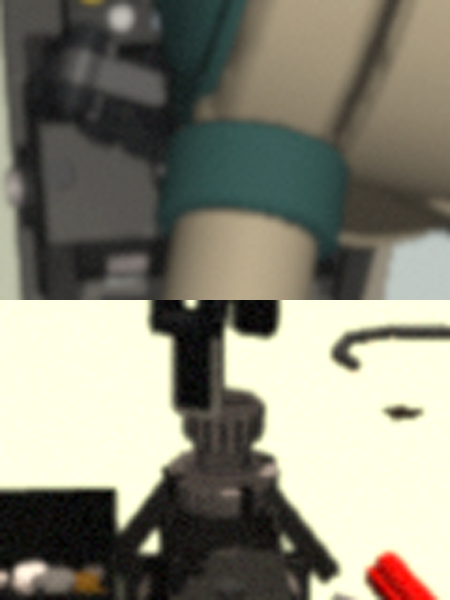

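Request:
apply_moves --pt "85 3 -5 0 0" --pt "85 0 0 -20 0" --pt "85 0 0 -20 0" --pt "85 0 0 0 0" --pt "60 0 0 0 0" --pt "60 0 0 0 0" --pt "60 0 0 0 0" --force 30

```text
clock: 3.0
tcp_pos: [0.5442, -0.052, 0.1482]
eef_rot: [0.001, 0.134, 0.991, -0.0]
wrist_force: [0.5, -0.2, 0.0]
opening: 0.0602
```

```bash
python3 s.py
```

```text
3.0 [ 0.5442 -0.052   0.1482] yaw_y 74.54215062125152 F [ 0.548  -0.2141  0.0105] M [0.041  0.0139 0.0018] op 0.060164496830844065 q6 -1.5236673916674084 tau6 -0.00038115517781989183
```

Request:
apply_moves --pt "45 0 0 0 0" --pt "45 0 0 0 0" --pt "45 0 0 0 0" --pt "45 0 0 0 0" --force 25

```text
clock: 3.4
tcp_pos: [0.544, -0.0519, 0.1481]
eef_rot: [0.001, 0.134, 0.991, -0.0]
wrist_force: [-1.0, 0.2, 5.9]
opening: 0.0449
```

```bash
python3 s.py
```

```text
3.4 [ 0.544  -0.0519  0.1481] yaw_y 74.54691078457512 F [-1.004   0.1531  5.8847] M [ 0.0233  0.155  -0.0058] op 0.044925404608210553 q6 -1.5236180104539219 tau6 -0.002583612731541507
```

Run:
```python
from h import *
b=env.capture("side")[130:230,236:386,::-1]
cv2.imwrite("pics/z2.png",cv2.resize(np.clip(b*1.8,0,255).astype(np.uint8),(800,533),interpolation=cv2.INTER_CUBIC))
t=env.state()["tcp_pos"]; print([np.round(proj("side",t+np.array([0,0,k])),1) for k in (0,.02)], proj("side",np.array([.543,-.052,.208])),proj("side",np.array([.543,-.048,.208])))
```

```text
[array([309.4, 207.5]), array([309.5, 197.5])] (np.float64(310.1533150432054), np.float64(176.95461371223683)) (np.float64(310.10786592361603), np.float64(177.95621121941542))
```

View pics/z2.png

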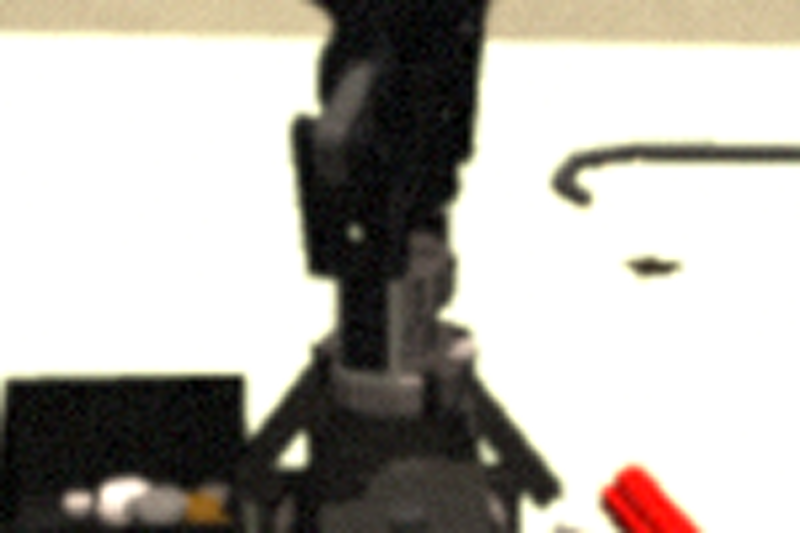

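Run:
```python
from h import *
for (u,v,t,op) in ((303,178.8,(.5399,-.0462,.1869),.085),(304.5,199.4,(.544,-.0519,.1481),.045)):
    a=np.radians(74.5); p=np.array(t)+np.r_[np.cos(a),np.sin(a),0]*(op/2+.007)
    for z in np.arange(.14,.21,.005): print(round(z,3),np.round(proj("side",np.r_[p[:2],z]),1),(u,v))
```

```text
0.14 [303.4 226.7] (303, 178.8)
0.145 [303.4 224.2] (303, 178.8)
0.15 [303.4 221.6] (303, 178.8)
0.155 [303.4 219.1] (303, 178.8)
0.16 [303.4 216.5] (303, 178.8)
0.165 [303.3 213.9] (303, 178.8)
0.17 [303.3 211.3] (303, 178.8)
0.175 [303.3 208.7] (303, 178.8)
0.18 [303.3 206.1] (303, 178.8)
0.185 [303.3 203.4] (303, 178.8)
0.19 [303.3 200.7] (303, 178.8)
0.195 [303.3 198.1] (303, 178.8)
0.2 [303.3 195.3] (303, 178.8)
0.205 [303.3 192.6] (303, 178.8)
0.14 [304.5 219.3] (304.5, 199.4)
0.145 [304.5 216.8] (304.5, 199.4)
0.15 [304.5 214.3] (304.5, 199.4)
0.155 [304.5 211.8] (304.5, 199.4)
0.16 [304.5 209.3] (304.5, 199.4)
0.165 [304.5 206.8] (304.5, 199.4)
0.17 [304.5 204.2] (304.5, 199.4)
0.175 [304.5 201.6] (304.5, 199.4)
0.18 [304.5 199. ] (304.5, 199.4)
0.185 [304.5 196.4] (304.5, 199.4)
0.19 [304.5 193.8] (304.5, 199.4)
0.195 [304.5 191.2] (304.5, 199.4)
0.2 [304.5 188.5] (304.5, 199.4)
0.205 [304.5 185.8] (304.5, 199.4)
```

Request:
apply_moves --pt "66 0 0 0 0" --pt "66 0 0 0 0" --pt "66 0 0 0 0" --pt "66 0 0 -5 0" --pt "66 0 0 -5 0" --pt "66 0 0 0 0"

```text
clock: 4.05
tcp_pos: [0.5424, -0.0516, 0.1357]
eef_rot: [-0.001, 0.135, 0.991, 0.0]
wrist_force: [0.0, -0.5, -0.2]
opening: 0.0664
```

```bash
python3 s.py
python3 - <<'E'
from h import *
b=env.capture("side")[130:230,236:386,::-1]
cv2.imwrite("pics/z3.png",cv2.resize(np.clip(b*2.2,0,255).astype(np.uint8),(800,533),interpolation=cv2.INTER_CUBIC))
E
```

```text
4.05 [ 0.5424 -0.0516  0.1357] yaw_y 74.54008725048806 F [ 0.0305 -0.4959 -0.1948] M [ 0.0144 -0.0308  0.0516] op 0.06642820510756091 q6 -1.523616966245413 tau6 -1.4190236186095717e-05
```

View pics/z3.png

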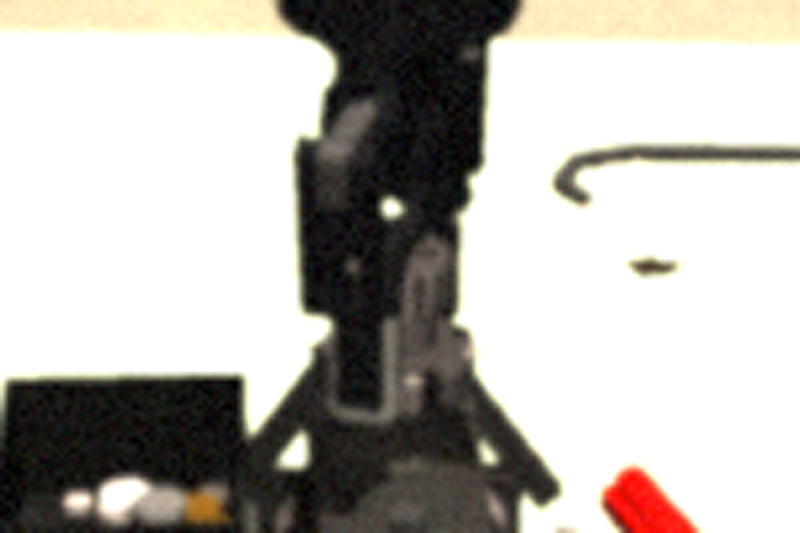

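Side view: the near finger is now just in front of the ring, its tip (303,208) at about ring height. The tips sit much higher than the stated TCP suggests, so I'll go lower, then close.

Request:
apply_moves --pt "66 1 0 -4 0" --pt "66 0 0 -4 0" --pt "62 0 0 0 0" --pt "45 0 0 0 0" --pt "45 0 0 0 0" --pt "45 0 0 0 0" --pt "45 0 0 0 0" --pt "45 0 0 0 0" --force 30

```text
clock: 4.9
tcp_pos: [0.5441, -0.0519, 0.129]
eef_rot: [-0.0, 0.134, 0.991, -0.0]
wrist_force: [-0.9, -1.1, 0.3]
opening: 0.0506
```

```bash
python3 s.py
```

```text
4.9 [ 0.5441 -0.0519  0.129 ] yaw_y 74.54576673990314 F [-0.9287 -1.099   0.2757] M [-0.197   0.1476  0.0005] op 0.050561242082538205 q6 -1.523212097023273 tau6 -0.009389588667545468
```

Request:
apply_moves --pt "45 0 0 0 0" --pt "45 0 0 0 0" --pt "45 0 0 0 4" --pt "45 0 0 0 4" --pt "45 0 0 0 4" --pt "45 0 0 0 0" --force 80

```text
clock: 5.5
tcp_pos: [0.5442, -0.0516, 0.1296]
eef_rot: [0.0, 0.029, 1.0, 0.0]
wrist_force: [-1.4, 0.6, 5.3]
opening: 0.0492
```

```bash
python3 s.py
```

```text
5.5 [ 0.5442 -0.0516  0.1296] yaw_y 86.63138732193372 F [-1.3518  0.6183  5.2655] M [-0.0558  0.4063  0.2594] op 0.04921361571409452 q6 -1.734272875295481 tau6 0.06779327988624573
```

Request:
apply_moves --pt "45 0 0 0.5 4" --pt "45 0 0 0.2 4" --pt "45 0 0 0.2 4" --pt "45 0 0 0.2 4" --pt "45 0 0 0 0"

```text
clock: 6.0
tcp_pos: [0.5441, -0.0511, 0.1301]
eef_rot: [-0.0, -0.109, 0.994, 0.001]
wrist_force: [-2.4, 1.2, 3.1]
opening: 0.0489
```

```bash
python3 s.py
python3 - <<'E'
from h import *
b=env.capture("side")[150:225,261:361,::-1]
cv2.imwrite("pics/z4.png",cv2.resize(np.clip(b*2.5,0,255).astype(np.uint8),(800,600),interpolation=cv2.INTER_CUBIC))
E
```

```text
6.0 [ 0.5441 -0.0511  0.1301] yaw_y 102.53738844257208 F [-2.4226  1.1773  3.08  ] M [0.1544 0.2703 0.0569] op 0.048947957138555535 q6 -2.0119367527245746 tau6 -0.20541176665574312
```

View pics/z4.png

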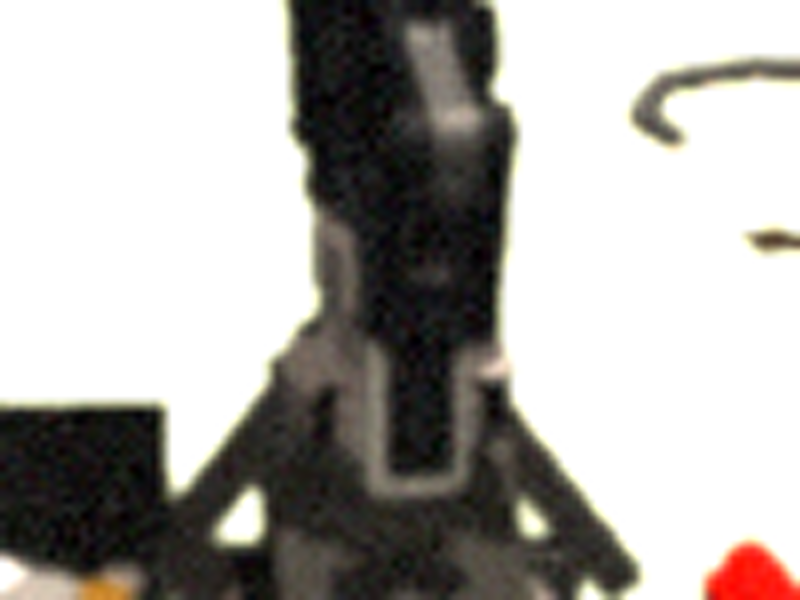

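Ring notches moved from about 27° and 117° to 56° and 145°: the ring turned with the gripper (28°). I'll slacken further.

Request:
apply_moves --pt "45 0 0 0.3 6" --pt "45 0 0 0.2 6" --pt "45 0 0 0.2 6" --pt "45 0 0 0.2 6" --pt "45 0 0 0 0" --pt "45 0 0 0 0"

```text
clock: 6.65
tcp_pos: [0.5439, -0.0506, 0.1309]
eef_rot: [-0.0, -0.312, 0.95, 0.001]
wrist_force: [-3.1, 5.0, 3.7]
opening: 0.0491
```

```bash
python3 s.py
```

```text
6.65 [ 0.5439 -0.0506  0.1309] yaw_y 126.36512095012804 F [-3.0951  5.0363  3.6766] M [0.5349 0.3168 0.0896] op 0.049115882654501994 q6 -2.4278505366128704 tau6 0.07085358258336782
```

Request:
apply_moves --pt "75 0 0 0 0" --pt "75 0 0 0 0" --pt "75 0 0 0 0" --pt "75 0 0 12 0" --pt "75 0 0 12 0" --pt "75 0 0 10 0" --pt "75 0 0 0 0" --pt "75 0 0 0 0"

```text
clock: 7.45
tcp_pos: [0.5445, -0.0519, 0.1656]
eef_rot: [0.001, -0.313, 0.95, -0.0]
wrist_force: [-0.1, 0.8, -0.2]
opening: 0.0748
```

```bash
python3 s.py
```

```text
7.45 [ 0.5445 -0.0519  0.1656] yaw_y 126.53545750071643 F [-0.0991  0.8417 -0.2068] M [-0.0074 -0.0342  0.0162] op 0.07482622502474574 q6 -2.4306563161151535 tau6 0.0006722951547999401
```

Request:
apply_moves --pt "60 -0.5 1 -2 0" --pt "28 0 0 0 0" --pt "28 0 0 0 0" --pt "28 0 0 0 0" --pt "28 0 0 0 0" --pt "28 0 0 0 0" --pt "28 0 0 0 0" --force 40

```text
clock: 8.15
tcp_pos: [0.5434, -0.0507, 0.1626]
eef_rot: [-0.0, -0.314, 0.95, 0.0]
wrist_force: [-0.4, -1.3, -1.2]
opening: 0.0343
```

```bash
python3 s.py
python3 - <<'E'
from h import *
b=env.capture("side")[150:225,261:361,::-1]
cv2.imwrite("pics/z5.png",cv2.resize(np.clip(b*2.5,0,255).astype(np.uint8),(800,600),interpolation=cv2.INTER_CUBIC))
E
```

```text
8.15 [ 0.5434 -0.0507  0.1626] yaw_y 126.54522066999616 F [-0.3728 -1.3395 -1.192 ] M [-0.0801  0.0809  0.0052] op 0.034260647561932436 q6 -2.42916976118352 tau6 0.013851146504748613
```

View pics/z5.png

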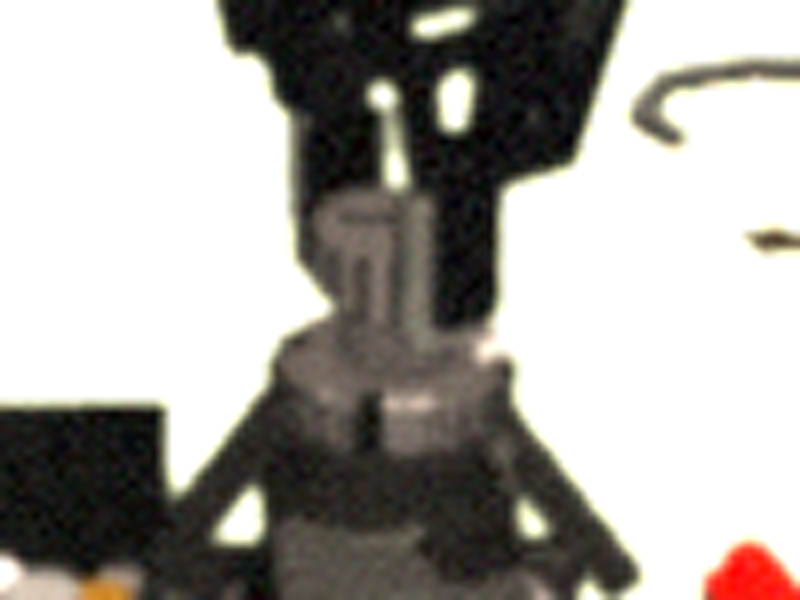

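Ring notch now at about (307,201), i.e. ~53° of slackening. Near finger pad sits on the head, its tip clear of the ring. Now for the screw.

Request:
apply_moves --pt "28 0 0 0 0" --pt "28 0 0 -0.2 -5" --pt "28 0 0 -0.2 -5" --pt "28 0 0 -0.2 -5" --pt "28 0 0 -0.2 -5" --pt "28 0 0 -0.2 -5" --pt "28 0 0 0 0"

```text
clock: 8.9
tcp_pos: [0.5437, -0.0512, 0.1618]
eef_rot: [-0.0, -0.101, 0.995, -0.0]
wrist_force: [-0.5, -2.0, -1.7]
opening: 0.0347
```

```bash
python3 s.py
```

```text
8.9 [ 0.5437 -0.0512  0.1618] yaw_y 101.54703592904949 F [-0.5102 -1.9705 -1.6718] M [-0.2156  0.0982 -0.0973] op 0.03468474061534412 q6 -1.992879523827678 tau6 0.3403270337730646
```

Request:
apply_moves --pt "28 0 0 0 0" --pt "28 0 0 0 0"

```text
clock: 9.1
tcp_pos: [0.5437, -0.0511, 0.1618]
eef_rot: [-0.0, -0.101, 0.995, -0.0]
wrist_force: [-1.7, -2.0, -2.9]
opening: 0.0348
```

```bash
python3 s.py
```

```text
9.1 [ 0.5437 -0.0511  0.1618] yaw_y 101.61564890801407 F [-1.6755 -2.0402 -2.8683] M [-0.3479  0.101   0.0585] op 0.034777834745016396 q6 -1.9940850926117684 tau6 0.023284624912776053
```

Request:
apply_moves --pt "28 0 0 0 -2" --pt "28 0 0 -0.1 -2"

```text
clock: 9.3
tcp_pos: [0.5437, -0.0512, 0.1616]
eef_rot: [-0.0, -0.066, 0.998, -0.0]
wrist_force: [0.0, -2.1, -3.5]
opening: 0.0342
```

```bash
python3 s.py
```

```text
9.3 [ 0.5437 -0.0512  0.1616] yaw_y 97.53350400505866 F [ 0.0115 -2.104  -3.5466] M [-0.4611  0.0944  0.0214] op 0.034213930363672804 q6 -1.9227519202195686 tau6 -0.2415394876152277
```

```bash
cat > a.py <<'E'
from workcell import env
import numpy as np,sys
np.set_printoptions(precision=4,suppress=True)
n=int(sys.argv[1]); L=[]
for i in range(n):
    env.capture("side"); s=env.state(); w,x,y,z=s["eef_rot"]
    L.append([s["moment"][2],s["joint_torque"][5],*s["wrist_force"],np.degrees(2*np.arctan2(y,x))-90,s["opening"]*1e3])
L=np.array(L); print(s["clock"],"Mz,tau6,F,yaw,op mean",L.mean(0),"sd",L.std(0)); print(L[:,:2].T)
E
python3 a.py 8
```

```text
9.7 Mz,tau6,F,yaw,op mean [-0.0047  0.0289 -0.4181 -3.0428 -4.0002 97.5792 34.5598] sd [0.0443 0.0378 0.2646 0.6124 0.3404 0.0424 0.2454]
[[-0.0347 -0.0074 -0.094   0.0114 -0.0279  0.0221  0.0542  0.0384]
 [ 0.0618  0.1082  0.004  -0.0193 -0.0017  0.0155  0.0288  0.0338]]
```

Request:
apply_moves --pt "28 0 -0.5 -0.3 -2" --pt "28 0 0 -0.1 -2" --pt "28 0 0 -0.1 -2" --pt "28 0 0 -0.1 -2" --pt "28 0 0 0 0" --pt "28 0 0 0 0" --pt "28 0 0 0 0"

```text
clock: 10.4
tcp_pos: [0.5437, -0.0513, 0.1614]
eef_rot: [0.0, 0.004, 1.0, -0.0]
wrist_force: [-2.2, -2.7, -1.9]
opening: 0.0349
```

```bash
python3 a.py 4
```

```text
10.6 Mz,tau6,F,yaw,op mean [ 0.0265  0.0218 -0.4664 -3.1226 -1.867  89.5663 34.4292] sd [0.0204 0.0073 0.162  0.5241 0.5102 0.0041 0.2018]
[[-0.0045  0.0391  0.0494  0.0221]
 [ 0.0105  0.0204  0.0267  0.0295]]
```

Request:
apply_moves --pt "28 0 0 0 -2" --pt "28 0 0 -0.1 -2" --pt "28 0 0 -0.1 -2" --pt "28 0 0 -0.1 -2" --pt "28 0 0 0 0" --pt "28 0 0 0 0" --pt "28 0 0 0 0"

```text
clock: 11.3
tcp_pos: [0.5438, -0.0515, 0.1611]
eef_rot: [0.0, 0.073, 0.997, -0.0]
wrist_force: [-1.2, -4.0, -0.3]
opening: 0.0341
```

```bash
python3 a.py 4
```

```text
11.5 Mz,tau6,F,yaw,op mean [ 0.0153  0.0122 -1.8941 -4.4442 -0.2036 81.5635 34.4288] sd [0.0178 0.0078 0.1677 0.1846 0.695  0.0034 0.1834]
[[ 0.0007 -0.0048  0.0281  0.0373]
 [ 0.0009  0.0098  0.0163  0.0217]]
```

Request:
apply_moves --pt "28 -0.3 -0.8 0 -2" --pt "28 0 0 -0.1 -2" --pt "28 0 0 -0.1 -2" --pt "28 0 0 -0.1 -2" --pt "28 0 0 0 0" --pt "28 0 0 0 0" --pt "28 0 0 0 0"

```text
clock: 12.2
tcp_pos: [0.5437, -0.0517, 0.1608]
eef_rot: [0.0, 0.143, 0.99, 0.0]
wrist_force: [-0.7, -1.8, 1.0]
opening: 0.0347
```

```bash
python3 a.py 5
```

```text
12.45 Mz,tau6,F,yaw,op mean [ 0.0087  0.0069 -0.9199 -1.4532  1.2164 73.5554 34.5351] sd [0.0181 0.0089 0.6104 0.5621 0.3873 0.0035 0.1791]
[[-0.0148  0.0399  0.0001  0.0052  0.0133]
 [-0.0074  0.0016  0.0092  0.0137  0.0174]]
```

Request:
apply_moves --pt "28 0 0 0 -2" --pt "28 0 0 -0.1 -2" --pt "28 0 0 0 -2" --pt "28 0 0 -0.1 -2" --pt "28 0 0 0 0" --pt "28 0 0 0 0" --pt "28 0 0 0 0"

```text
clock: 13.15
tcp_pos: [0.5436, -0.0519, 0.1606]
eef_rot: [0.0, 0.212, 0.977, 0.0]
wrist_force: [-1.0, -1.9, 2.4]
opening: 0.0347
```

```bash
python3 a.py 5
```

```text
13.4 Mz,tau6,F,yaw,op mean [ 0.0287  0.0132 -0.9714 -0.841   2.2615 65.5547 34.5398] sd [0.0369 0.0086 0.5276 0.4649 0.7064 0.0039 0.1578]
[[ 0.0242  0.0188  0.0843  0.0454 -0.029 ]
 [-0.0003  0.0078  0.0146  0.0202  0.0235]]
```

Request:
apply_moves --pt "28 0 0 0 -2" --pt "28 0 0 -0.1 -2" --pt "28 0 0 0 -2" --pt "28 0 0 0 -2" --pt "28 0 0 0 0" --pt "28 0 0 0 0" --pt "28 0 0 0 0"

```text
clock: 14.1
tcp_pos: [0.5435, -0.052, 0.1604]
eef_rot: [0.0, 0.279, 0.96, 0.0]
wrist_force: [-1.0, -1.0, 2.9]
opening: 0.0344
```

```bash
python3 a.py 5
```

```text
14.35 Mz,tau6,F,yaw,op mean [ 0.1081  0.0937 -0.7637 -0.7182  2.4938 57.5574 34.5503] sd [0.0323 0.0095 0.3912 0.4105 0.331  0.0034 0.1547]
[[0.0605 0.1252 0.1538 0.1154 0.0855]
 [0.0789 0.0877 0.095  0.1012 0.1057]]
```

Request:
apply_moves --pt "28 0 0 0 -2" --pt "28 0 0 -0.1 -2" --pt "28 0 0 0 -2" --pt "28 0 0 -0.1 -2" --pt "28 0 0 0 0" --pt "28 0 0 0 0" --pt "28 0 0 0 0"

```text
clock: 15.05
tcp_pos: [0.5435, -0.0522, 0.1602]
eef_rot: [0.0, 0.346, 0.938, -0.0]
wrist_force: [-1.4, -0.9, 2.9]
opening: 0.0345
```

```bash
python3 a.py 5
```

```text
15.3 Mz,tau6,F,yaw,op mean [ 0.202   0.1774 -0.9813 -1.2113  3.7987 49.5558 34.4572] sd [0.0079 0.0016 0.4651 0.841  0.4986 0.0044 0.0655]
[[0.1986 0.2029 0.1888 0.2115 0.2081]
 [0.1749 0.1764 0.1776 0.1786 0.1794]]
```

Contact was felt: about 0.10 N m at yaw 57.6° and 0.19 N m at 49.6°. I'll back off 6° to sit near 0.13.

Request:
apply_moves --pt "28 0 0 0 2" --pt "28 0 0 0.1 2" --pt "28 0 0 0.1 2" --pt "28 0 0 0 0" --pt "28 0 0 0 0" --pt "28 0 0 0 0"

```text
clock: 15.9
tcp_pos: [0.5435, -0.052, 0.1603]
eef_rot: [0.0, 0.296, 0.955, 0.0]
wrist_force: [-1.4, -1.6, 3.1]
opening: 0.0345
```

```bash
python3 a.py 6
```

```text
16.2 Mz,tau6,F,yaw,op mean [ 0.0633  0.0525 -0.7476 -1.7155  3.1274 55.5295 34.4931] sd [0.0324 0.0012 0.3937 0.5009 0.3687 0.0045 0.1303]
[[0.1113 0.0179 0.071  0.0261 0.0844 0.0689]
 [0.0541 0.0538 0.053  0.0521 0.0513 0.0507]]
```

Back-off reading 0.05 agrees with bearing ≈0.13 less friction both ways. Release and go back to the ring.

Request:
apply_moves --pt "72 0 0 0 0" --pt "72 0 0 0 0" --pt "72 0 0 0 0" --pt "72 0 0 0 0" --pt "72 0 0 -10 0" --pt "72 0 0 -10 0" --pt "72 0 0 -9 0" --pt "72 0 0 0 0"

```text
clock: 17.0
tcp_pos: [0.542, -0.0517, 0.1292]
eef_rot: [-0.002, 0.296, 0.955, -0.0]
wrist_force: [0.3, 0.2, 0.1]
opening: 0.0721
```

Request:
apply_moves --pt "45 0 0 0 0" --pt "45 0 0 0 0" --pt "45 0 0 0 0" --pt "45 0 0 0 0" --pt "45 0 0 0 0" --pt "45 0 0 0 0" --pt "45 0 0 0 0" --force 70

```text
clock: 17.7
tcp_pos: [0.5436, -0.0522, 0.1318]
eef_rot: [0.0, 0.296, 0.955, -0.0]
wrist_force: [-1.7, -0.6, 5.3]
opening: 0.0495
```

```bash
python3 s.py;python3 - <<'E'
from h import *
b=env.capture("side")[150:225,261:361,::-1]
cv2.imwrite("pics/z6.png",cv2.resize(np.clip(b*2.5,0,255).astype(np.uint8),(800,600),interpolation=cv2.INTER_CUBIC))
E
```

```text
17.7 [ 0.5436 -0.0522  0.1318] yaw_y 55.54329659529509 F [-1.6922 -0.6022  5.2545] M [-0.0482  0.3197 -0.0227] op 0.04953008855681444 q6 -1.192392965917605 tau6 -0.011499268293846399
```

View pics/z6.png

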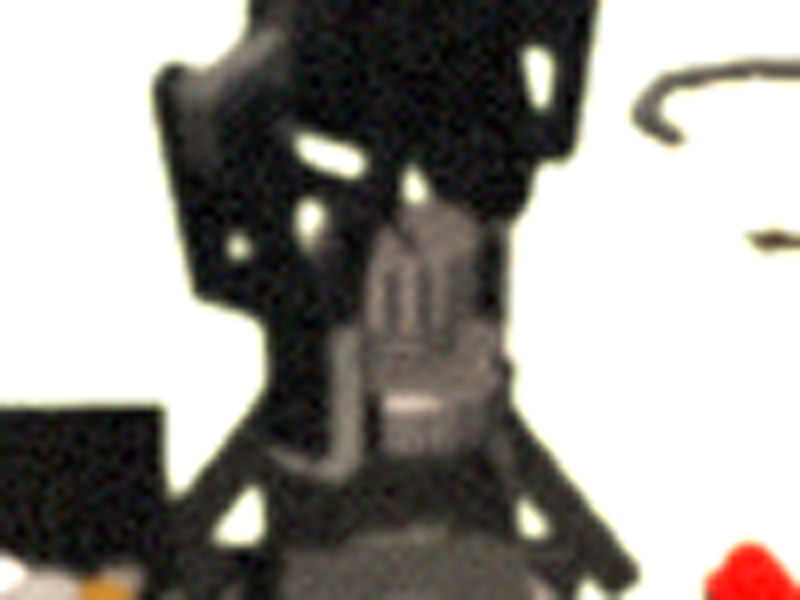

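Request:
apply_moves --pt "45 0 0 0 -5" --pt "45 0 0 -0.2 -5" --pt "45 0 0 -0.2 -5" --pt "45 0 0 -0.2 -5" --pt "45 0 0 -0.2 -5" --pt "45 0 0 -0.2 -5" --pt "45 0 0 -0.2 -5" --pt "45 0 0 0 0"

```text
clock: 18.55
tcp_pos: [0.543, -0.0526, 0.1307]
eef_rot: [0.0, 0.57, 0.821, -0.001]
wrist_force: [-3.9, -2.0, 6.4]
opening: 0.0496
```

```bash
python3 a.py 5
```

```text
18.8 Mz,tau6,F,yaw,op mean [-0.2051 -0.1646 -3.2343 -1.4039  6.2344 20.5191 49.4519] sd [0.0364 0.0245 0.3864 0.347  0.568  0.0049 0.1411]
[[-0.2361 -0.2023 -0.1409 -0.2444 -0.2017]
 [-0.1163 -0.1694 -0.1786 -0.1796 -0.1793]]
```

Request:
apply_moves --pt "45 0 0 -0.1 -3" --pt "45 0 0 -0.1 -3" --pt "45 0 0 -0.1 -3" --pt "45 0 0 0 0" --pt "45 0 0 0 0" --pt "45 0 0 0 0"

```text
clock: 19.4
tcp_pos: [0.5428, -0.0527, 0.1304]
eef_rot: [0.0, 0.633, 0.774, -0.001]
wrist_force: [-3.3, -1.9, 7.9]
opening: 0.0495
```

```bash
python3 a.py 5
```

```text
19.65 Mz,tau6,F,yaw,op mean [-0.2209 -0.2096 -3.704  -1.4315  7.3582 11.5164 49.4838] sd [0.0174 0.0004 0.4173 0.4965 0.2556 0.0007 0.171 ]
[[-0.251  -0.2069 -0.2288 -0.2149 -0.203 ]
 [-0.2103 -0.2098 -0.2095 -0.2093 -0.2092]]
```

Request:
apply_moves --pt "45 0 0 0 -1" --pt "45 0 0 -0.1 -1" --pt "45 0 0 0 -1" --pt "45 0 0 0 -1"

```text
clock: 20.05
tcp_pos: [0.5427, -0.0527, 0.1304]
eef_rot: [0.0, 0.659, 0.753, -0.001]
wrist_force: [-3.9, -2.7, 7.8]
opening: 0.0496
```

```bash
python3 s.py; python3 a.py 4
```

```text
20.05 [ 0.5427 -0.0527  0.1304] yaw_y 7.620954201826109 F [-3.9434 -2.746   7.7747] M [-0.2187  0.6201  0.5507] op 0.04964553887329752 q6 -0.3553487830230614 tau6 0.4117651004344225
20.25 Mz,tau6,F,yaw,op mean [ 0.2726  0.295  -4.2521 -1.7086  7.6343  7.6019 49.5061] sd [0.022  0.0323 0.2541 0.1995 0.2072 0.0171 0.0824]
[[0.3088 0.2685 0.2493 0.264 ]
 [0.3414 0.3087 0.2678 0.2621]]
```

Request:
apply_moves --pt "45 0 0 0 -1" --pt "45 0 0 -0.1 -1" --pt "45 0 0 0 -1"

```text
clock: 20.55
tcp_pos: [0.5426, -0.0527, 0.1303]
eef_rot: [0.0, 0.678, 0.735, -0.001]
wrist_force: [-4.2, -1.3, 6.9]
opening: 0.0491
```

```bash
python3 s.py; python3 a.py 4
```

```text
20.55 [ 0.5426 -0.0527  0.1303] yaw_y 4.64208850042445 F [-4.2283 -1.2577  6.8984] M [-0.2039  0.6265  0.6856] op 0.04912343736631686 q6 -0.3032800126104143 tau6 0.5161833576858044
20.75 Mz,tau6,F,yaw,op mean [ 0.3559  0.4003 -3.811  -1.6288  7.9921  4.6233 49.7615] sd [0.0266 0.0326 0.4829 0.6605 0.2607 0.0154 0.1281]
[[0.3847 0.3462 0.3755 0.317 ]
 [0.4481 0.4126 0.3729 0.3675]]
```

Request:
apply_moves --pt "45 0 0 0 -0.5" --pt "45 0 0 0 -0.5"

```text
clock: 20.95
tcp_pos: [0.5426, -0.0527, 0.1303]
eef_rot: [0.0, 0.684, 0.729, -0.001]
wrist_force: [-3.2, -1.7, 8.0]
opening: 0.0492
```

```bash
python3 s.py; python3 a.py 5
```

```text
20.95 [ 0.5426 -0.0527  0.1303] yaw_y 3.6652817783001126 F [-3.2194 -1.6692  7.9834] M [-0.1459  0.6753  0.6396] op 0.04923409207292307 q6 -0.28622301791421073 tau6 0.5808748304843903
21.2 Mz,tau6,F,yaw,op mean [ 0.4719  0.5    -4.0395 -1.5558  7.3449  3.6526 49.5381] sd [0.0225 0.0178 0.339  0.4211 0.3469 0.007  0.2204]
[[0.4437 0.4639 0.4868 0.4578 0.5074]
 [0.5325 0.5057 0.4886 0.4865 0.4868]]
```

Held torque is 0.48 N m (peak about 0.6), which is firm without being brutal. Release and withdraw.

Request:
apply_moves --pt "75 0 0 0 0" --pt "75 0 0 0 0" --pt "75 0 0 0 0" --pt "75 0 0 0 0" --pt "80 0 0 25 0" --pt "80 0 0 35 0" --pt "80 0 0 40 0" --pt "80 0 0 40 0"

```text
clock: 22.0
tcp_pos: [0.5433, -0.0519, 0.2708]
eef_rot: [-0.0, 0.685, 0.729, 0.0]
wrist_force: [0.8, -0.0, -0.2]
opening: 0.08
```

Request:
apply_moves --pt "80 -40 0 0 0" --pt "80 -40 0 0 0" --pt "80 -40 0 0 0" --pt "80 -40 0 0 0" --pt "80 0 0 0 0" --pt "80 0 0 0 0"

```text
clock: 22.6
tcp_pos: [0.3834, -0.0521, 0.2701]
eef_rot: [0.001, 0.685, 0.728, 0.001]
wrist_force: [0.4, 0.6, -0.2]
opening: 0.0797
```

```bash
python3 s.py
python3 - <<'E'
from h import *
a=env.capture("top")[182:262,320:440,::-1]; b=env.capture("side")[160:240,251:371,::-1]
c=[cv2.resize(np.clip(x*k,0,255).astype(np.uint8),(400,267),interpolation=cv2.INTER_CUBIC) for x,k in((a,1.6),(b,1.6),(cv2.imread("pics/top0.png")[182:262,320:440],1.6),(cv2.imread("pics/side0.png")[160:240,251:371],1.6))]
cv2.imwrite("pics/z7.png",np.vstack([np.hstack(c[:2]),np.hstack(c[2:])]))
E
```

```text
22.6 [ 0.3834 -0.0521  0.2701] yaw_y 3.505921677264908 F [ 0.35    0.6308 -0.1897] M [0.0019 0.0204 0.0449] op 0.0796716632791832 q6 -0.3768573014227759 tau6 -0.006489538791356608
```

View pics/z7.png

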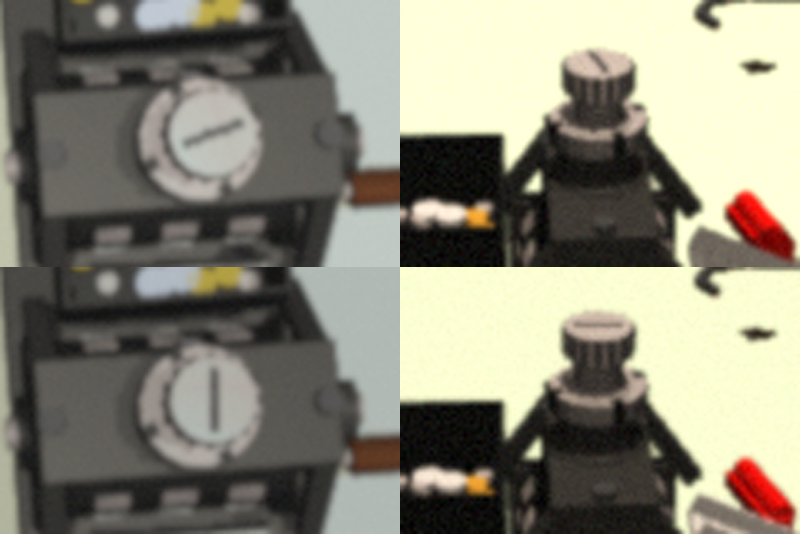

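The slot went from vertical to about 18° above horizontal, so the screw turned ~72° clockwise (71° commanded). The ring notches are back at their starting position, and nothing else visible moved. Handing in.

```bash
python3 -c "
from workcell import env
print(env.job_done())"
```

```text
the job is handed in; nothing more can be done
None
```

I did the job in the order asked and handed it in at about 22.6 s of the 72 s allowed, with the arm withdrawn and touching nothing.

- **Ring slackened:** I turned the lock ring about 52° (0.9 rad) counter-clockwise. The side view confirmed it, with its notches moving about 53°.
- **Screw set:** I turned the screw clockwise and felt it meet the shoe. I went slightly too far, to about 0.19 N m, because I sent two small steps together. I then backed off 6° to an estimated 0.13 N m. That figure comes from the torque curve; the reading after backing off was 0.05 N m, which fits it once friction is allowed for.
- **Ring tightened:** It held 0.48 N m at rest, with a peak of about 0.6 N m.
- **Last pictures:** The screw slot has turned about 72°, against 71° net commanded, so it moved only when I turned it. The ring notches are back where they started. The crops covered only the sorter, hopper and red bumper, so I didn't recheck the other loose parts. The arm never worked near them.

**Checks that disagreed:**
- The fingertips sat nearly 30 mm higher than the stated tool point suggested. The first close went onto the top of the ring with about 6 N, and I corrected this from the pictures.
- In the last tightening steps the wrist moment briefly read up to 0.69 N m while the last joint's torque read 0.52 N m. They agreed once the arm stopped.
- Midway through tightening, both sensors read about 0.2 N m the wrong way while holding still. I put this down to friction wind-up.

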